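# Shift the feed gearbox to its second stop and lock it

### The job

Put the green feed gearbox into its fast feed and lock it there: push the lever with the red handle out of neutral, past its first click and on until it is fully home against the second stop, then push the yellow-tabbed lock bolt fully in behind it. Everything is done by pushing; lift nothing, and leave the loose things on and beside the gearbox where they stand.

Things in the scene. Friction and masses are not known exactly. Their poses are not given: they have to be found in the camera images.
- feed_box: Green gearbox fixed to the bench, 200 x 180 mm footprint (x, y); origin at the centre of its underside on the bench, z up. Its aluminium top plate is 53 mm above the bench. Own -x side (with a brass plug) faces the robot, turned by up to 0.6 rad; a 20 mm shaft stub sticks 14 mm out of the rear (+x) face.
- lever_pivot (a point): Axis of the selector lever (vertical axis), fixed on the gearbox at own (70, 0, 63) mm, near the rear of the top plate.
- lever_handle (a point): Middle of the lever's upright red handle: 18 mm thick, 68 to 118 mm above the bench (this point 93), 110 mm from the axis, on a flat steel arm 10 mm wide, 58 to 68 mm above the bench. In the gearbox's own x, y (mm): (-30, -46) at the start, (-40, 0) at the first click, (-30, +46) at the second stop: it goes to own +y, the robot's left, on an arc about the pivot.
- selector (a joint): Lever, rad: 0 = neutral stop (start, up to 0.03), 0.44 = first click (0.03 play), 0.873 = second stop; grows clockwise seen from above. Sprung detents at all three: about 10 N at the handle takes it out of neutral, and again out of the first click; let go in between, it falls into the nearer one (ridges near 0.22 and 0.65) and stays.
- lock_tab (a point): Centre of the lock bolt's yellow tab: upright plate 6 mm thick (x), 20 mm wide (y), 68 to 98 mm above the bench; at own (-80, +25) mm when open (start, up to 5 mm further in), (-50, +25) when shut. It stands on a steel bar 14 mm wide, 68 mm high above the bench, reaching 24 mm inwards (+x) and 18 mm outwards of it, between rails 66 mm high.
- lock_bolt (a joint): Lock bolt, m: 0 = open (start, up to 0.005), 0.030 = fully in; slides along the gearbox's own +x, away from the robot, against about 2 N of friction; stays where left. Pushed in with the lever at the second stop, it bars the lever's way back; pushed in earlier, it keeps the lever from the second stop.
- collet_nut: Loose steel collet nut, 24 x 27 x 19 mm, standing on the gearbox's top plate at its rear right corner; origin at the centre of its underside. Bystander.
- paste_tin: Loose round tin with a green lid, 66 mm in diameter, 26 mm high, on the bench to the left of the gearbox; origin at the centre of its underside. Bystander.
- brass_bar: Loose brass bar, 16 x 70 x 16 mm, lying on the bench to the right of the gearbox; origin at the centre of its underside. Bystander.

How it is judged:
By the outcome, as a careful person would: the job done as asked, in the order asked, and still so for the second after the job is handed in, with the robot touching nothing.
It also fails if it takes over 45 s, if anything falls off the work surface, if the arm or the gripper's body presses on something with over 40 N, if the wrist force passes 120 N, or if a joint passes its speed limit or range.

### The arm

A 6-joint arm with a two-finger parallel gripper is mounted at the origin on a cart in front of the work surface, level with it; the furniture and walls round the work are solid. World frame = base frame: x ahead of the robot, y to its left, z up, the work surface at z = 0. Lengths are in m, angles in rad, forces in N, time in s.
With the tool pointing down it reaches from about 0.35 to 0.775 m from the base axis. Payload 5.5 kg.
Tool frame: the origin (TCP) lies where the fingers leave the gripper's body, on its centre line; the fingertips stand env.tip_reach ahead of it and the grasp point (between the pads) lies 54 mm ahead of it (env.tip_reach is the distance from the TCP to the fingertips, in m); z points along the fingers, y is the line along which they close (so a half turn about z gives the same grasp; the last joint's range is limited). The gripper opens to 85 mm and grips with 20 to 120 N. Pads are 22 mm wide; open, the fingers measure 114 mm over their backs; the gripper's body (76 mm by 85 mm) begins 54 mm behind the grasp point. The pads swing forward as they close: fully open they stand 13 mm farther back than shut.
Start: joints at [-0.14, 0.313, 0.046, 1.304, 0, 1.431], TCP at [0.575, -0, 0.304] pointing down, gripper open.
Joint ranges: [-2.76, 2.76], [-0.86, 1.69], [-1.03, 1.26], [-2.2, 2.34], [-1.47, 1.5], [-3.14, 3.14]. Speed limits (rad/s): [2.57, 2.57, 3.14, 3.14, 3.14, 3.14].

### API

Orientations are given as a unit quaternion [w, x, y, z].
In Python, from workcell import status, optics, hand_in, env gives the robot as it stands.
- The arm moves only by the shell command python3 -m handwheel 'ROWS' [FORCE]. ROWS is a JSON object whose one key "deltas" holds a list of rows, each a list of 5 numbers: the opening, from -1 (shut) to 1 (fully open), then the shift along the tool's x, y, z in units of 40 mm (1.0 is 40 mm), then the turn about the tool's z in units of 10 degrees (1.0 is 10 degrees). In form: {"deltas": [[jaw, x, y, z, roll], ...]}. A call has 1 to 20 rows; each row shifts and turns the commanded pose from where the row before left it, along the tool's axes as they then stand; what a row does not reach is not made up. A row lasts 1/8 s, in which the tool goes at most 62.5 mm and 10.7 degrees, less where a joint would pass 70% of its speed; a pose out of reach is approached as far as the arm can. A call is refused whole if a number of a shift passes 1 or a number of a turn 1, either way. A call with a gripper value outside its range is refused whole. The fingers move at their own pace and stop on an object; FORCE is the grip in N (left out, the last holds). Time passes only in rows, so rows that do not move let the fingers close. It gives the time, the measured TCP pose, the force, the opening and the grip force at its end, in the units of the state.
- status.get_state(): the state, without advancing time (a new reading comes with each control period).
- optics.read_camera(name): name is "scene" or "side" or "wrist"; returns a dict with "frame" (420x560x3 uint8, red, green, blue), "depth" (420x560 float32, m along the optical axis (not along the pixel's ray), 0 where there is no reading), "vfov" (degrees; the focal length in pixels is half the picture's height over the tangent of half this angle, whatever the lens; pixels are square), "cx", "cy" (the principal point, pixels), "origin" and "attitude" of the camera in the world. Camera axes: x right, y down, z forward; pixel columns grow to the right and rows downward; lengths in m; the calibration is good to about 2 mm. A picture is of the moment at which its call begins.
- hand_in(): hands the job in; it is judged then, once.
The state is a dict: "clock": time; "joint_pos": joint angles; "qvel": joint speeds; "tau": joint torques, N m; "tcp_pos": TCP position; "orientation": TCP orientation; "wrist_force": force on the tool from outside, world axes, zero at the start; "ft_torque": the same for the moment, N m; "finger_gap": finger opening in m; "grip_force": force on a finger pad.
Only numpy, scipy, OpenCV 4.12 (cv2) and the standard library are available. Lean on these libraries where they do the work, as an engineer would, in place of code of your own. Each camera call takes 0.05 s, during which the arm holds its last target. There are 200 camera calls.

## Working session

There is one attempt and no reset: what is moved stays moved. The work goes in short steps, Python scripts to look and compute and a shell command to move; the robot and the scene stay as the last step left them, time stands still between calls to the robot, and variables do not carry over. Pictures are saved under pics/ and viewed, at most 10 in all, crops included, and the job is handed in when it is done.

```bash
mkdir -p pics; cat > h.py <<'E'
import numpy as np, cv2
from workcell import status, optics, env
from scipy.spatial.transform import Rotation as R
def shot(n,name=None):
    c=optics.read_camera(n)
    if name: cv2.imwrite(f'pics/{name}.png',c['frame'][:,:,::-1])
    h,w=c['depth'].shape; f=h/2/np.tan(np.radians(c['vfov'])/2)
    A=np.array(c['attitude'],float)
    A=A if A.shape==(3,3) else R.from_quat(A,scalar_first=True).as_matrix()
    v,u=np.mgrid[:h,:w]
    ray=np.stack([(u-c['cx'])/f,(v-c['cy'])/f,np.ones((h,w))],-1)@A.T
    c['ray']=ray; c['o']=np.array(c['origin']); c['P']=c['o']+ray*c['depth'][...,None]
    c['hsv']=cv2.cvtColor(c['frame'],cv2.COLOR_RGB2HSV)
    return c
E
python3 - <<'E'
from h import *
for n in('scene','side','wrist'):
    c=shot(n,n+'0'); print(n,c['o'],c['attitude'],c['vfov'],c['cx'],c['cy'],(c['depth']>0).mean())
s=status.get_state(); print(s,env.tip_reach)
a=[cv2.imread(f'pics/{n}0.png') for n in('scene','side','wrist')]
E
```

```text
scene [ 0.23441228 -0.78584864  0.88366268] [-0.39719273  0.89300517 -0.19708931  0.07704227] 44.00476040221731 288.51223057027084 212.79308508497414 0.9961181972789116
side [ 0.15400989 -0.59484686  0.70480452] [-0.41227394  0.8612911  -0.27257268  0.11794904] 45.24091683213009 283.6597755216008 206.13474570270404 0.9962670068027211
wrist [0.57564832 0.07567119 0.37366866] [ 1.51107558e-01  9.88516885e-01  1.72714224e-04 -9.18913465e-04] 71.76988132550767 279.904923746258 211.01050062302718 0.9959821428571428
{'clock': 0.15, 'joint_pos': array([-1.39591005e-01,  3.13821088e-01,  4.52040075e-02,  1.30361075e+00,
        1.88897126e-05,  1.43121919e+00]), 'qvel': array([-3.81582772e-05, -2.77290204e-04,  2.47516069e-03, -6.85651087e-06,
       -1.63019592e-03,  1.03803792e-04]), 'tau': array([ 1.76330479e-03, -4.81067133e+01,  2.98815805e+01,  1.39078675e-02,
       -1.10673584e-04, -5.56924022e-05]), 'tcp_pos': array([5.74698727e-01, 4.22155045e-05, 3.03202826e-01]), 'orientation': array([-5.77292151e-04,  7.07111508e-01,  7.07101692e-01, -4.23232482e-04]), 'wrist_force': array([ 0.32522952, -0.92790054, -0.40982924]), 'ft_torque': array([-0.01084752,  0.01191803,  0.03983076]), 'grip_force': 0.0, 'finger_gap': 0.0851877935123376} 0.0726
```

View pics/scene0.png

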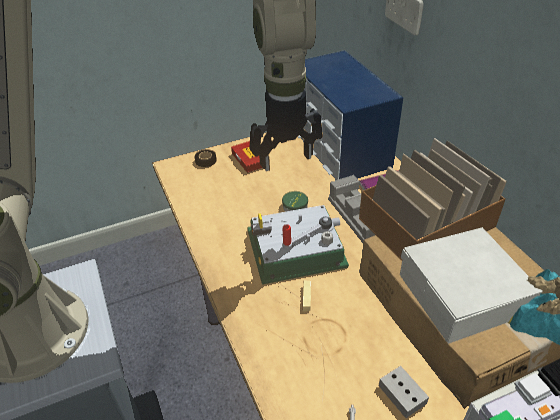

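View pics/wrist0.png

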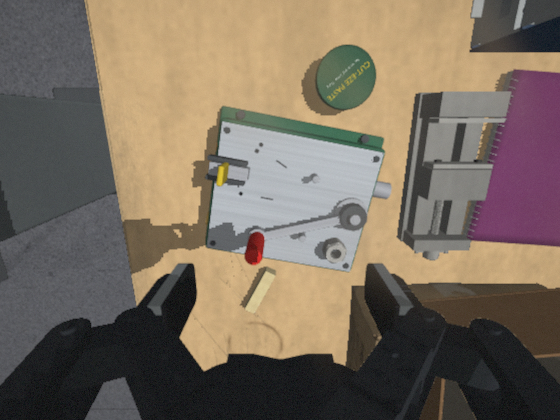

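The scene view shows the box with the red handle at (287,234). In the wrist view the handle is at (256,248), the yellow tab at (222,175), the pivot at (352,215), the nut at (335,252), the tin at (345,78) and the bar at (260,290).

```bash
cat > m.py <<'E'
from h import *
def blob(c,m):
    n,l,st,ce=cv2.connectedComponentsWithStats(m.astype(np.uint8))
    P=c['P'];best=None
    for i in range(1,n):
        q=P[l==i]; 
        if st[i,4]>12 and 0.3<np.median(q[:,0])<0.85 and abs(np.median(q[:,1]))<.3 and 0.04<np.median(q[:,2])<.15:
            if best is None or st[i,4]>best[0]: best=(st[i,4],l==i,ce[i])
    return best
def look(views=('wrist','scene','side')):
    for n in views:
        c=shot(n); H,S,V=[c['hsv'][...,i].astype(int) for i in range(3)]; z=c['P'][...,2]
        for nm,m in(('red',((H<8)|(H>172))&(S>150)&(V>60)),('yel',(H>20)&(H<34)&(S>150)&(V>90)&(z>.06))):
            b=blob(c,m)
            if b is None: print(n,nm,None);continue
            q=c['P'][b[1]]; zt=np.percentile(q[:,2],95); t=q[q[:,2]>zt-.004]
            print(n,nm,b[0],b[2].round(),'min',np.percentile(q,3,axis=0).round(3),'max',np.percentile(q,97,axis=0).round(3),'top mid',((t.min(0)+t.max(0))/2).round(4),np.median(q,0).round(4))
        x,y=c['P'][...,0],c['P'][...,1]
        m=(abs(z-.053)<.008)&(S<60)&(x>.35)&(x<.8)&(abs(y)<.25)
        n_,l,st,ce=cv2.connectedComponentsWithStats(m.astype(np.uint8))
        i=1+np.argmax(st[1:,4]); q=c['P'][l==i]
        r=cv2.minAreaRect(q[:,:2].astype(np.float32)*1000); print(n,'plate',st[i,4],np.median(q[:,2]).round(4),r)
if __name__=='__main__': look()
E
python3 m.py
```

```text
wrist red 461 [254. 249.] min [ 0.542 -0.056  0.076] max [ 0.557 -0.043  0.12 ] top mid [0.5585 0.0085 0.2446] [ 0.55   -0.0458  0.1135]
wrist yel 186 [222. 174.] min [0.515 0.017 0.075] max [0.521 0.034 0.1  ] top mid [0.5177 0.0248 0.0979] [0.5189 0.026  0.0971]
wrist plate 14064 0.0537 ((586.5650634765625, -12.473922729492188), (152.03610229492188, 186.21327209472656), 79.41364288330078)
scene red 149 [287. 235.] min [ 0.538 -0.06   0.074] max [ 0.553 -0.049  0.12 ] top mid [ 0.5466 -0.0534  0.1191] [ 0.5442 -0.0569  0.1   ]
scene yel 39 [260. 220.] min [0.511 0.015 0.073] max [0.517 0.032 0.102] top mid [0.5152 0.0239 0.1001] [0.5137 0.0181 0.0933]
scene plate 2774 0.0545 ((586.0123901367188, -14.680191040039062), (154.87281799316406, 181.56053161621094), 78.66588592529297)
side red 171 [300. 233.] min [ 0.538 -0.061  0.073] max [ 0.552 -0.047  0.119] top mid [ 0.546  -0.0519  0.1175] [ 0.5435 -0.0576  0.0998]
side yel 38 [263. 221.] min [0.512 0.014 0.073] max [0.517 0.03  0.099] top mid [0.5153 0.0233 0.0972] [0.5145 0.0174 0.0948]
side plate 3868 0.0529 ((581.8743286132812, -15.625999450683594), (156.24783325195312, 184.8695831298828), 79.7125244140625)
```

```bash
cat > own.py <<'E'
from h import *
O=np.array([.5865,-.0125]);Y=-.185
def own(p):
    d=np.asarray(p)[...,:2]-O; c,s=np.cos(-Y),np.sin(-Y)
    return np.stack([c*d[...,0]-s*d[...,1],s*d[...,0]+c*d[...,1]],-1)*1000
def st():
    s=status.get_state(); print('t',round(s['clock'],2),'own',own(s['tcp_pos']).round(1),'z',s['tcp_pos'][2].round(4),'F',s['wrist_force'].round(1),'gap',s['finger_gap'].round(4))
E
python3 - <<'E'
from own import *
st()
for n in('wrist','scene','side'):
    c=shot(n);P=c['P'];q=P[(P[...,2]>.125)&(P[...,0]>.45)&(P[...,0]<.75)&(P[...,1]>-.2)&(P[...,1]<.1)&(P[...,2]<.2)]
    for a in np.arange(.45,.75,.05):
        k=q[(q[:,0]>=a)&(q[:,0]<a+.05)]; print(n,round(a,2),len(k),k.min(0).round(3) if len(k) else '',k.max(0).round(3) if len(k) else '')
E
python3 -m handwheel '{"deltas": [[-1,0,0,0,1],[-1,0,0,0,0.06],[-1,-0.75,-0.5,0,0],[-1,-0.75,0,0,0],[-1,-0.75,0,0,0],[-1,0,0,0,0]]}'; python3 -c "from own import *;st();shot('wrist','w1')"
```

```text
clock: 1.05
tcp_pos: [0.5386, -0.0864, 0.304]
orientation: [0.0, 0.769, 0.639, 0.0]
wrist_force: [-0.6, 1.0, -0.2]
finger_gap: 0.0003
grip_force: 0.0Traceback (most recent call last):
  File "<stdin>", line 2, in <module>
  File "own.py", line 7, in st
    s=status.get_state(); print('t',round(s['clock'],2),'own',own(s['tcp_pos']).round(1),'z',s['tcp_pos'][2].round(4),'F',s['wrist_force'].round(1),'gap',s['finger_gap'].round(4))
                                                                                                                                                          ^^^^^^^^^^^^^^^^^^^^^
AttributeError: 'float' object has no attribute 'round'
Traceback (most recent call last):
  File "own.py", line 7, in st
    s=status.get_state(); print('t',round(s['clock'],2),'own',own(s['tcp_pos']).round(1),'z',s['tcp_pos'][2].round(4),'F',s['wrist_force'].round(1),'gap',s['finger_gap'].round(4))
                                                                                                                                                          ^^^^^^^^^^^^^^^^^^^^^
AttributeError: 'float' object has no attribute 'round'
```

```bash
sed -i "s/s\['finger_gap'\].round(4)/s['finger_gap']/" own.py
python3 - <<'E'
from own import *
st()
for n in('wrist','scene'):
    c=shot(n,n+'1');P=c['P'];q=P[(P[...,2]>.125)&(P[...,0]>.45)&(P[...,0]<.75)&(P[...,1]>-.2)&(P[...,1]<.1)&(P[...,2]<.2)]
    for a in np.arange(.45,.75,.05):
        k=q[(q[:,0]>=a)&(q[:,0]<a+.05)]; print(n,round(a,2),len(k),k.min(0).round(3) if len(k) else '',k.max(0).round(3) if len(k) else '')
c=shot('scene');P=c['P'];m=(P[...,2]<.32)&(P[...,2]>.15)&(abs(P[...,0]-.54)<.05)&(abs(P[...,1]+.086)<.05)
print('lowest gripper z',np.percentile(P[m][:,2],[0,1,3,10]) if m.any() else None)
E
python3 m.py
```

```text
t 1.05 own [-33.5 -81.4] z 0.304 F [-0.6  1.  -0.2] gap 0.00028817229570788944
wrist 0.45 0  
wrist 0.5 0  
wrist 0.55 0  
wrist 0.6 0  
wrist 0.65 2312 [ 0.696 -0.135  0.125] [ 0.7   -0.097  0.2  ]
wrist 0.7 10735 [ 0.7   -0.2    0.125] [ 0.75  -0.093  0.2  ]
scene 0.45 0  
scene 0.5 0  
scene 0.55 0  
scene 0.6 0  
scene 0.65 349 [ 0.695 -0.159  0.125] [ 0.7   -0.095  0.2  ]
scene 0.7 1013 [ 0.7   -0.2    0.125] [ 0.731 -0.094  0.2  ]
lowest gripper z [0.23523364 0.2378628  0.24428517 0.25563462]
wrist red 42 [285. 173.] min [ 0.545 -0.058  0.118] max [ 0.555 -0.051  0.12 ] top mid [ 0.5502 -0.0544  0.1188] [ 0.5491 -0.0551  0.1187]
wrist yel None
wrist plate 22099 0.0537 ((586.5894775390625, -14.547508239746094), (155.6775360107422, 184.99612426757812), 79.50940704345703)
scene red 152 [286. 234.] min [ 0.538 -0.061  0.073] max [ 0.553 -0.049  0.121] top mid [ 0.5452 -0.0518  0.1195] [ 0.5442 -0.0571  0.1026]
scene yel 39 [260. 220.] min [0.511 0.013 0.074] max [0.517 0.031 0.101] top mid [0.5151 0.0224 0.099 ] [0.5132 0.0171 0.0952]
scene plate 2769 0.0546 ((584.5415649414062, -14.532783508300781), (153.02159118652344, 182.1003875732422), 79.47203063964844)
side red 172 [300. 233.] min [ 0.538 -0.061  0.073] max [ 0.552 -0.046  0.119] top mid [ 0.3546 -0.32    0.4098] [ 0.5442 -0.0571  0.1013]
side yel 38 [263. 221.] min [0.512 0.014 0.074] max [0.517 0.03  0.099] top mid [0.5151 0.0227 0.0977] [0.5146 0.0178 0.0947]
side plate 3836 0.053 ((583.843994140625, -15.425346374511719), (156.34986877441406, 184.2161407470703), 80.17167663574219)
```

View pics/wrist1.png

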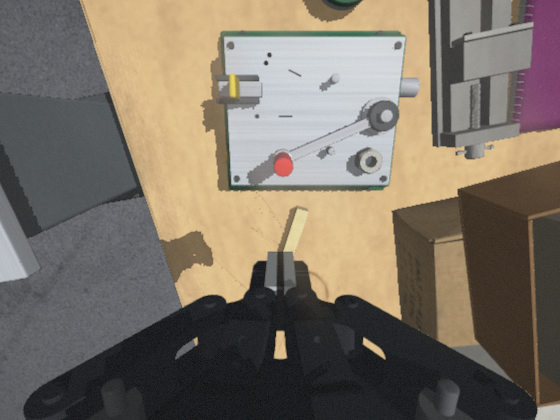

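The wrist view now has the box square to the tool. The handle (285,165) is straight ahead of the shut fingers (280,265), and the cardboard is at least 10 cm clear. Going down next.

```bash
python3 -m handwheel '{"deltas": [[-1,0,0,1,0],[-1,0,0,1,0],[-1,0,0,1,0],[-1,0,0,0.8,0],[-1,0,0,0,0]]}'; python3 -c "from own import *;st()"
python3 -m handwheel '{"deltas": [[-1,0.25,0,0,0],[-1,0.25,0,0,0],[-1,0.25,0,0,0],[-1,0.25,0,0,0],[-1,0.2,0,0,0]]}';python3 -c "from own import *;st()"
```

```text
clock: 1.98
tcp_pos: [0.537, -0.0836, 0.1495]
orientation: [-0.002, 0.769, 0.639, -0.002]
wrist_force: [-0.4, 0.4, 0.2]
finger_gap: 0.0005
grip_force: 0.0
t 1.98 own [-35.5 -79. ] z 0.1495 F [-0.4  0.4  0.2] gap 0.0004519181657054376
clock: 2.6
tcp_pos: [0.5487, -0.0368, 0.1534]
orientation: [0.001, 0.769, 0.639, 0.001]
wrist_force: [-0.3, -1.0, -0.4]
finger_gap: -0.0
grip_force: 0.0
t 2.6 own [-32.7 -30.8] z 0.1534 F [-0.3 -1.  -0.4] gap -1.6179028838658385e-05
```

```bash
python3 -m handwheel '{"deltas": [[-1,0.25,-0.05,0,0],[-1,0.25,0,0,0],[-1,0.25,0,0,0],[-1,0,0,0,0]]}'; python3 - <<'E'
from own import *
st(); c=shot('scene','scene2'); cv2.imwrite('pics/s2.png',cv2.resize(c['frame'][170:300,210:390,::-1],None,fx=4,fy=4))
E
python3 m.py
```

```text
clock: 3.1
tcp_pos: [0.5521, -0.0073, 0.1526]
orientation: [0.001, 0.769, 0.639, 0.001]
wrist_force: [0.6, -1.6, 1.0]
finger_gap: -0.0003
grip_force: 0.7
t 3.1 own [-34.8  -1.2] z 0.1526 F [ 0.6 -1.6  1. ] gap -0.0002713018786901307
wrist red 1874 [272. 257.] min [0.546 0.006 0.095] max [0.561 0.021 0.119] top mid [0.5558 0.0348 0.1691] [0.5533 0.016  0.1178]
wrist yel 1054 [198. 226.] min [0.515 0.017 0.073] max [0.521 0.034 0.099] top mid [0.5398 0.0409 0.1589] [0.5193 0.0264 0.0946]
wrist plate 31949 0.0536 ((587.6314697265625, 3.8707122802734375), (119.94285583496094, 186.15574645996094), 79.45011901855469)
scene red None
scene yel 39 [260. 220.] min [0.511 0.014 0.074] max [0.517 0.031 0.102] top mid [0.5143 0.0227 0.1002] [0.5132 0.0186 0.0934]
scene plate 2252 0.0546 ((582.0447998046875, -14.614875793457031), (149.23463439941406, 185.96173095703125), 79.43069458007812)
side red 16 [280. 222.] min [ 0.327 -0.331  0.072] max [0.545 0.011 0.43 ] top mid [ 0.154  -0.5948  0.7048] [0.5436 0.0088 0.0837]
side yel 55 [263. 221.] min [0.512 0.014 0.075] max [0.517 0.031 0.099] top mid [0.5145 0.0232 0.097 ] [0.5136 0.0174 0.0902]
side plate 3252 0.0529 ((582.7640991210938, -16.710609436035156), (154.71534729003906, 183.292236328125), 80.17527770996094)
```

View pics/s2.png

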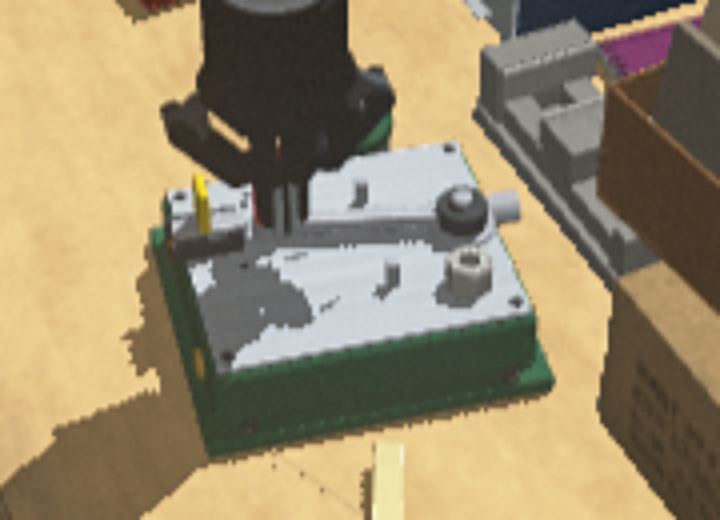

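The lever is past the first click, with the handle at about own y = +19. I'll keep pushing to the stop.

```bash
python3 -m handwheel '{"deltas": [[-1,0.2,0,0,0],[-1,0.2,0,0,0],[-1,0.2,0,0,0],[-1,0.1,0,0,0],[-1,0,0,0,0]]}'; python3 -c "from own import *;st()"
python3 -m handwheel '{"deltas": [[-1,0.1,0,0,0],[-1,0,0,0,0]]}'; python3 -c "from own import *;st()"
```

```text
clock: 3.92
tcp_pos: [0.5564, 0.0195, 0.1519]
orientation: [0.001, 0.769, 0.639, -0.001]
wrist_force: [-0.3, -3.8, -0.5]
finger_gap: -0.0001
grip_force: 2.0
t 3.92 own [-35.5  25.9] z 0.1519 F [-0.3 -3.8 -0.5] gap -8.141793319273814e-05
clock: 4.18
tcp_pos: [0.5566, 0.0203, 0.1519]
orientation: [0.003, 0.77, 0.638, -0.003]
wrist_force: [-2.8, -16.1, 0.3]
finger_gap: -0.0002
grip_force: 8.3
t 4.17 own [-35.5  26.8] z 0.1519 F [ -2.8 -16.1   0.3] gap -0.00016451258804661654
```

```bash
python3 -m handwheel '{"deltas": [[-1,-0.3,0,0,0],[-1,0,0,-1,0],[-1,0,0,-1,0],[-1,0,-0.95,0,0],[-1,0,-0.95,0,0],[-1,0,0,0,0]]}'; python3 - <<'E'
from own import *
st(); shot('wrist','w3')
E
python3 m.py; python3 -c "
from own import *
print(own(np.array([[.0,0]])))"
```

```text
clock: 4.92
tcp_pos: [0.4774, 0.0269, 0.2318]
orientation: [-0.001, 0.769, 0.639, -0.0]
wrist_force: [-0.1, -0.9, 0.1]
finger_gap: 0.0
grip_force: 0.0
t 4.92 own [-114.5   18.6] z 0.2318 F [-0.1 -0.9  0.1] gap 3.9898495104423784e-05
wrist red 958 [396. 192.] min [0.558 0.031 0.077] max [0.572 0.046 0.119] top mid [0.5342 0.0649 0.209 ] [0.5633 0.0412 0.1165]
wrist yel 116 [329. 220.] min [0.514 0.017 0.097] max [0.52  0.033 0.1  ] top mid [0.5172 0.025  0.0985] [0.5173 0.0241 0.0986]
wrist plate 24322 0.0536 ((583.4912719726562, -12.230079650878906), (151.6917266845703, 185.98434448242188), 79.26521301269531)
scene red 142 [278. 207.] min [0.556 0.027 0.073] max [0.571 0.041 0.121] top mid [ 0.403  -0.3716  0.5001] [0.5625 0.0318 0.1007]
scene yel 39 [260. 220.] min [0.511 0.014 0.073] max [0.517 0.032 0.101] top mid [0.515  0.0229 0.0996] [0.5131 0.0171 0.0951]
scene plate 2504 0.0546 ((582.22509765625, -15.206428527832031), (150.3979034423828, 187.25418090820312), 78.86203002929688)
side red 184 [281. 204.] min [0.556 0.027 0.073] max [0.572 0.041 0.119] top mid [0.565  0.0359 0.1174] [0.5618 0.0311 0.1002]
side yel 42 [263. 221.] min [0.513 0.014 0.075] max [0.517 0.03  0.099] top mid [0.5151 0.0227 0.0972] [0.5141 0.0176 0.093 ]
side plate 3596 0.053 ((581.6607055664062, -16.27996826171875), (153.3530731201172, 186.28414916992188), 78.78199768066406)
[[-578.79144266  -95.59793878]]
```

View pics/w3.png

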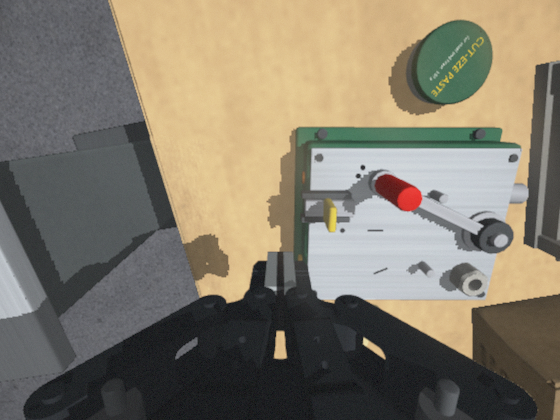

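The wrist view shows the lever at its second stop: handle at (400,193), measured own about (-30,46). The tab, at (331,215), is still open. Next I'll line up with the bolt and push it.

```bash
python3 -m handwheel '{"deltas": [[-1,0.13,0,0,0],[-1,0,0,1,0],[-1,0,0,0.95,0],[-1,0,0,0,0],[-1,0,0.25,0,0],[-1,0,0.25,0,0],[-1,0,0.25,0,0],[-1,0,0.15,0,0],[-1,0,0.1,0,0],[-1,0,0,0,0]]}'; python3 -c "from own import *;st()"
python3 -m handwheel '{"deltas": [[-1,0,0.08,0,0],[-1,0,0.08,0,0],[-1,0,0,0,0]]}'; python3 -c "from own import *;st()"
```

```text
clock: 6.38
tcp_pos: [0.5209, 0.0235, 0.1539]
orientation: [0.0, 0.769, 0.639, 0.0]
wrist_force: [0.1, -0.5, -0.4]
finger_gap: 0.0004
grip_force: 0.0
t 6.38 own [-71.1  23.3] z 0.1539 F [ 0.1 -0.5 -0.4] gap 0.00037915361967185427
clock: 6.75
tcp_pos: [0.5258, 0.0226, 0.1537]
orientation: [-0.001, 0.769, 0.639, -0.001]
wrist_force: [-4.7, 0.3, 5.0]
finger_gap: 0.0
grip_force: 2.5
t 6.75 own [-66.2  23.3] z 0.1537 F [-4.7  0.3  5. ] gap 2.5343610374099616e-05
```

```bash
python3 -m handwheel '{"deltas": [[-1,0,0.05,0,0],[-1,0,0,0,0]]}'; python3 -c "from own import *;st()"; python3 m.py | grep -E 'yel|red'
python3 - <<'E'
from own import *
c=shot('side'); cv2.imwrite('pics/s4.png',cv2.resize(c['frame'][160:290,210:390,::-1],None,fx=4,fy=4))
E
```

```text
clock: 7.0
tcp_pos: [0.5262, 0.0226, 0.1537]
orientation: [-0.002, 0.769, 0.639, -0.002]
wrist_force: [-9.8, 0.8, 8.2]
finger_gap: 0.0003
grip_force: 4.9
t 7.0 own [-65.7  23.4] z 0.1537 F [-9.8  0.8  8.2] gap 0.0002602510730558369
wrist red 1138 [369. 259.] min [0.559 0.031 0.117] max [0.573 0.044 0.119] top mid [0.5583 0.0628 0.17  ] [0.5663 0.0379 0.1184]
wrist yel 305 [313. 271.] min [0.542 0.015 0.086] max [0.546 0.03  0.1  ] top mid [0.5441 0.0546 0.1598] [0.544  0.0255 0.098 ]
scene red 78 [278. 211.] min [0.556 0.028 0.074] max [0.571 0.036 0.106] top mid [0.5638 0.0289 0.1059] [0.5626 0.0305 0.0883]
scene yel 32 [272. 220.] min [0.536 0.01  0.072] max [0.543 0.024 0.1  ] top mid [0.5405 0.0197 0.0982] [0.5391 0.0123 0.0859]
side red 93 [281. 209.] min [0.556 0.028 0.073] max [0.569 0.037 0.102] top mid [ 0.3616 -0.2807  0.4011] [0.5612 0.0303 0.0889]
side yel 19 [277. 220.] min [0.537 0.009 0.074] max [0.541 0.012 0.098] top mid [0.5378 0.0105 0.0966] [0.539  0.0107 0.0846]
```

View pics/s4.png

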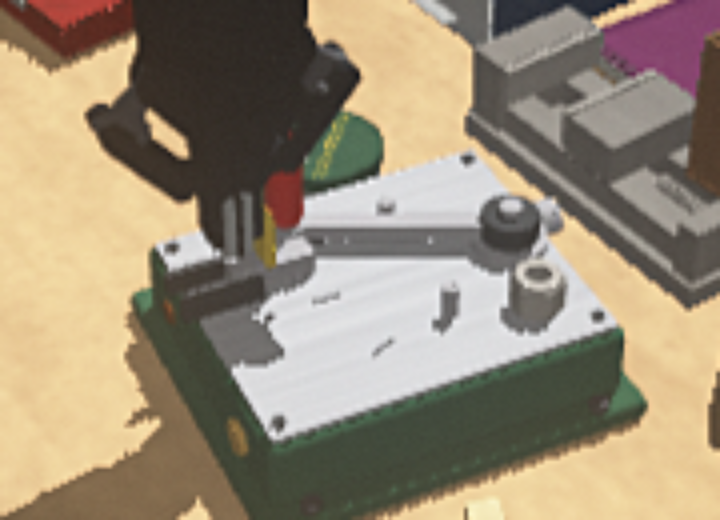

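The tab has moved about 25 mm to own x ≈ -50, and the force is rising at its stop. I'll give it one more small push, then back off and check.

```bash
python3 -m handwheel '{"deltas": [[-1,0,0.05,0,0],[-1,0,0,0,0]]}'; python3 -c "from own import *;st()"
python3 -m handwheel '{"deltas": [[-1,0,-0.4,0,0],[-1,0,-0.6,0,0],[-1,0,0,-1,0],[-1,0,0,-1,0],[-1,0,0,0,0],[-1,0,0,0,0]]}'; python3 -c "from own import *;st();shot('wrist','w5')"; python3 m.py | grep -E 'yel|red'
```

```text
clock: 7.45
tcp_pos: [0.5266, 0.0225, 0.1537]
orientation: [-0.003, 0.769, 0.639, -0.003]
wrist_force: [-14.2, 2.6, 12.7]
finger_gap: -0.0
grip_force: 7.3
t 7.45 own [-65.3  23.4] z 0.1537 F [-14.2   2.6  12.7] gap -2.6161751892039874e-05
clock: 8.2
tcp_pos: [0.4916, 0.029, 0.2337]
orientation: [0.0, 0.769, 0.639, 0.0]
wrist_force: [-0.2, 0.1, -0.0]
finger_gap: -0.0001
grip_force: 0.0
t 8.2 own [-100.9   23.4] z 0.2337 F [-0.2  0.1 -0. ] gap -0.00011504669406920662
wrist red 633 [384. 199.] min [0.56  0.031 0.081] max [0.573 0.046 0.12 ] top mid [0.5402 0.0666 0.2096] [0.566  0.0408 0.1181]
wrist yel 17 [348. 233.] min [0.54  0.012 0.098] max [0.543 0.016 0.099] top mid [0.5417 0.0142 0.0984] [0.5421 0.0134 0.0983]
scene red 142 [278. 207.] min [0.555 0.028 0.073] max [0.571 0.039 0.121] top mid [0.5637 0.0349 0.1191] [0.5624 0.0315 0.102 ]
scene yel 40 [271. 219.] min [0.536 0.009 0.075] max [0.542 0.025 0.101] top mid [0.5399 0.0201 0.0987] [0.5385 0.0134 0.0892]
side red 179 [281. 203.] min [0.556 0.028 0.072] max [0.572 0.043 0.119] top mid [0.5652 0.0361 0.1168] [0.5622 0.0309 0.1012]
side yel 13 [275. 213.] min [0.539 0.012 0.084] max [0.552 0.033 0.099] top mid [0.541  0.0188 0.0981] [0.5408 0.0197 0.0975]
```

View pics/w5.png

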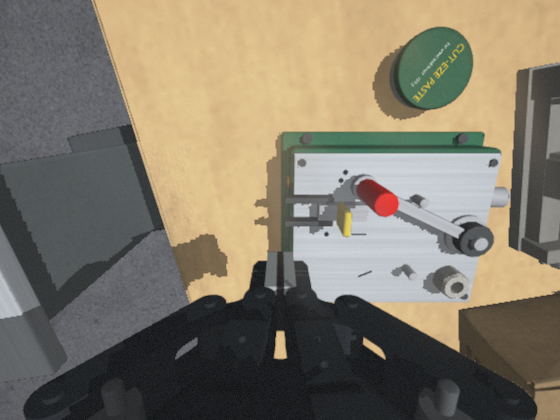

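The wrist view shows the tab (345,220) in behind the lever arm, and the handle (380,200) still at its stop. I'll push once more, a little harder, to make sure the bolt is at its end.

```bash
python3 -m handwheel '{"deltas": [[-1,0.04,0,1,0],[-1,0,0,1,0],[-1,0,0,0,0],[-1,0,0.4,0,0],[-1,0,0.4,0,0],[-1,0,0.1,0,0],[-1,0,0,0,0]]}'; python3 -c "from own import *;st()"
python3 -m handwheel '{"deltas": [[-1,0,0.1,0,0],[-1,0,0.1,0,0],[-1,0,0,0,0]]}'; python3 -c "from own import *;st()"
```

```text
clock: 9.28
tcp_pos: [0.5261, 0.0243, 0.1549]
orientation: [-0.001, 0.769, 0.639, -0.001]
wrist_force: [-4.8, 0.7, 3.6]
finger_gap: 0.0003
grip_force: 2.3
t 9.28 own [-66.1  25. ] z 0.1549 F [-4.8  0.7  3.6] gap 0.0003137698050343376
clock: 9.65
tcp_pos: [0.5279, 0.024, 0.1547]
orientation: [-0.005, 0.769, 0.639, -0.005]
wrist_force: [-23.9, 4.5, 20.0]
finger_gap: -0.0004
grip_force: 12.1
t 9.65 own [-64.3  25.1] z 0.1547 F [-23.9   4.5  20. ] gap -0.0003803674073371657
```

```bash
python3 -m handwheel '{"deltas": [[-1,0,-0.6,0,0],[-1,0,-0.6,0,0],[-1,0,0,-1,0],[-1,0,0,-1,0],[-1,0,0,-1,0],[-1,0,0,0,0],[-1,0,0,0,0]]}'; python3 -c "from own import *;st()"; python3 m.py | grep -E 'yel|red'
```

```text
clock: 10.52
tcp_pos: [0.4877, 0.0314, 0.2742]
orientation: [0.0, 0.769, 0.639, 0.0]
wrist_force: [0.8, -0.3, 0.2]
finger_gap: 0.0004
grip_force: 0.0
t 10.53 own [-105.2   24.9] z 0.2742 F [ 0.8 -0.3  0.2] gap 0.00041073122542206465
wrist red 398 [372. 189.] min [0.559 0.031 0.084] max [0.573 0.046 0.12 ] top mid [0.5384 0.068  0.2302] [0.566  0.0398 0.1181]
wrist yel None
scene red 142 [278. 207.] min [0.556 0.027 0.074] max [0.571 0.041 0.121] top mid [ 0.4029 -0.3713  0.5001] [0.5615 0.0314 0.1023]
scene yel 40 [271. 219.] min [0.536 0.01  0.073] max [0.543 0.026 0.101] top mid [ 0.3888 -0.3791  0.4904] [0.5387 0.0126 0.0909]
side red 179 [281. 203.] min [0.556 0.027 0.074] max [0.572 0.042 0.119] top mid [0.5651 0.0348 0.118 ] [0.562  0.0308 0.1008]
side yel None
```

The tab hasn't moved, so the bolt is at its hard stop. The lever is home too, so I'm handing in.

```bash
python3 -c "from workcell import hand_in;print(hand_in())"
```

```text
the job is handed in; nothing more can be done
None
```

The lever is at its second stop and the lock bolt is pushed in behind it to its hard stop; I touched nothing else, and the job was handed in at about 10.5 s with the arm clear.

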